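# Push the spare profile bar past the post into its rack

## Robot

A 6-joint arm with a two-finger parallel gripper is mounted at the origin on the work surface. World frame = base frame: x ahead of the robot, y to its left, z up, the work surface at z = 0. Lengths are in m, angles in rad, forces in N, time in s.
With the tool pointing down it reaches from about 0.275 to 0.725 m from the base axis. Payload 5.6 kg.
Tool frame: the origin (TCP) lies on the centre line of the jaws, within the pads' length; the fingertips stand 22 mm ahead of it and the grasp point (between the pads) lies 3 mm ahead of it; x points along the fingers, y is the direction in which the jaws open and shut, and the axes are right-handed (so a half turn about x gives the same grasp; the last joint's range is limited). The gripper opens to 85 mm and grips with 20 to 120 N. Pads are 22 mm wide; open, the fingers measure 114 mm over their backs; the gripper's body (76 mm by 85 mm) begins 54 mm behind the grasp point. The pads swing forward as they close: fully open they stand 13 mm farther back than shut.
Start: joints at [-0.992, 0.255, 0.108, 0, -1.424, -0.285], TCP at [0.159, -0.526, 0.253] pointing down, gripper open.
Joint ranges: [-2.95, 2.95], [-1.21, 1.97], [-1.09, 1.5], [-2.87, 1.71], [-2.94, -0.07], [-3.05, 3.05]. Speed limits (rad/s): [2.57, 2.57, 3.14, 3.14, 3.14, 3.14].

## Interface

Orientations are given as a unit quaternion [w, x, y, z].
In Python, from bench import ctrl gives the robot as it stands.
- The arm moves only by the shell command python3 -m jog 'ROWS' [OPENING] [FORCE]. ROWS is a JSON object of lists of equal length, an entry for each row: "offset": the shift along the tool's x, y, z in mm, a list of three; "yaw": the turn about the tool's x in degrees. A call has 1 to 12 rows; each row shifts and turns the pose as measured when the row begins, along the tool's axes as they then stand; what a row does not reach is not made up. A row lasts 1/8 s, in which the tool goes at most 62.5 mm and 10.7 degrees, less where a joint would pass 70% of its speed; a pose out of reach is approached as far as the arm can. A call is refused whole if a number of a shift passes 62.5 or a number of a turn 10.7, either way. A call with a gripper value outside its range is refused whole. OPENING is the closure, from 0 (fully open) to 1 (shut), set as the call begins (- or left out, the last holds). The fingers move at their own pace and stop on an object; FORCE is the grip in N (left out, the last holds). Time passes only in rows, so rows that do not move let the fingers close. It gives the time, the measured TCP pose, the force and the opening at its end, in the units of the state.
- ctrl.read_state(): the state, without advancing time (a new reading comes with each control period).
- ctrl.capture(name): name is "scene" or "top" or "wrist"; returns (picture, depth): 384x512x3 uint8, red, green, blue; 384x512 float32, m along the optical axis (not along the pixel's ray), 0 where there is no reading.
- ctrl.calibration(name): a dict with "fx", "fy", "cx", "cy" (pixels), "D" ([k1, k2, p1, p2, k3] as OpenCV has them; the pictures are not rectified), "view" (4x4, takes a point from world to camera coordinates). Camera axes: x right, y up, looking along -z (the intrinsics and any distortion apply to the point x, -y, -z); pixel columns grow to the right and rows downward; lengths in m; the calibration is good to about 2 mm. A picture is of the moment at which its call begins: read the wrist's pose just before it. calibration takes no time and is no camera call; for the wrist camera it gives the pose at the moment of the call.
- ctrl.sign_off(): hands the job in, once; it reports no verdict.
The state is a dict: "clock": time; "joints": joint angles; "joint_vel": joint speeds; "tau": joint torques, N m; "eef_pos": TCP position; "tcp_rot": TCP orientation; "ft_force": force on the tool from outside, world axes, zero at the start; "ft_torque": the same for the moment, N m; "grip_width": finger opening in m.
Only numpy, scipy, OpenCV 4.12 (cv2) and the standard library are available. Lean on these libraries where they do the work, as an engineer would, in place of code of your own. Each camera call takes 0.05 s, during which the arm holds its last target. There are 200 camera calls.

## Task

On this lab bench a length of slotted aluminium bar belongs in the low, open-fronted white rack, but a stubby steel post stands in front of the rack's mouth and the bar will not go in broadside. Without picking it up, push the bar along the bench with the fingertips, first at one end and then at the other, so that one end slips in at a slant behind the post and the other end swings in after it. Leave it lying flat on the bench inside the rack, its whole length home against the back wall, and leave the other things on the bench where they are.

Things in the scene. Friction and masses are not known exactly. Their poses are not given: they have to be found in the camera images.
- bar: Loose slotted aluminium profile with black end caps: 40 mm wide (x), 260 mm long (y), 30 mm high (z), 0.3 to 0.6 kg, flat sides, lying in front of the rack. Origin: centre of its underside. At the start its +y end is on the robot's left and its length lies within about 0.45 rad of the world's y.
- bar_left (a point): Centre of the bar's +y end face (130 mm from the bar's middle, 15 mm above its underside).
- bar_right (a point): Centre of the bar's -y end face (130 mm from the bar's middle, 15 mm above its underside).
- rack: Fixed bay of white sheet steel: back wall and two end walls, 30 mm high, 4 mm thick; no front, roof or floor (the bar slides on the bench). Origin: on the bench, middle of the open mouth, which faces the robot; x points into the bay, y along it to the robot's left. Back wall's inner face at x = 60 mm, end walls' at y = +180 and -180 mm, reaching forward to x = 0. A 25 mm flange lies behind it.
- post: Fixed upright steel cylinder, 24 mm diameter, 45 mm high. Origin: centre of its foot; axes parallel to the rack's. It stands 30 to 45 mm in front of the mouth line, 40 to 65 mm to the +y side of the mouth's middle. The gap from it to either end wall is shorter than the bar; between it and the back wall the bar can go in at a slant.
- jar: Bystander, loose: capped jar, 56 mm diameter, 75 mm high, just beyond the rack's -y end. Origin: centre of its underside.
- cap: Bystander, loose: white screw cap, 60 mm diameter, 30 mm high, beyond the rack's +y end and a little nearer the robot. Origin: centre of its underside.
- wrench: Bystander, loose: wrench 160 mm long lying on the bench to the left.
- beaker: Bystander, loose: clear plastic beaker, 66 mm across the rim, 75 mm high, behind the rack. Origin: centre of its underside.
- driver: Bystander, loose: screwdriver 170 mm long lying on the bench to the right.
- fitting: Bystander, loose: brass hose fitting, 28 mm diameter, 42 mm high, standing behind the rack. Origin: centre of its underside.
Things that resemble listed ones, but are neither listed nor needed, are in the scene too. What is meant by the post is not red, and is the smaller of those in its own colour.

How it is judged:
On the way:
1. one end of the bar has gone in behind the post while the other end is still out in front of the rack (((x of bar_left in the frame of post above 0.012 m and y of bar_left in the frame of post above 0 m and y of bar_left in the frame of rack below 0.182 m and x of bar_right in the frame of rack below -0.02 m) or (x of bar_right in the frame of post above 0.012 m and y of bar_right in the frame of post above 0 m and y of bar_right in the frame of rack below 0.182 m and x of bar_left in the frame of rack below -0.02 m))), for 0.1 s.
At the end, for the whole second after the job is handed in: The bar lies flat on the bench inside the rack, behind the post, its back side within 10 mm of the rack's back wall at both ends, and is at rest (x of bar_left in the frame of rack between 0.03 and 0.05 m and y of bar_left in the frame of rack between -0.182 and 0.182 m and height (world z) of each of bar_left, bar_right below 0.02 m and x of bar_right in the frame of rack between 0.03 and 0.05 m and y of bar_right in the frame of rack between -0.182 and 0.182 m and linear speed of bar below 0.01 m/s and angular speed of bar below 0.05 rad/s); the robot touches nothing.
It fails at once if the bar is lifted off the bench (an end rises more than 12 mm) (height (world z) of any of bar_left, bar_right above 0.027 m).
It fails at once if a bystander is moved more than 25 mm (distance of any of jar, cap, wrench, beaker, driver, fitting from where it was at the start of the episode above 0.025 m).
It also fails if it takes over 69 s, if anything falls off the work surface, if the arm or the gripper's body presses on something with over 40 N, if the wrist force passes 120 N, or if a joint passes its speed limit or range.

## Working session

There is one attempt and no reset: what is moved stays moved. The work goes in short steps, Python scripts to look and compute and a shell command to move; the robot and the scene stay as the last step left them, time stands still between calls to the robot, and variables do not carry over. Pictures are saved under pics/ and viewed, on a budget of 10 in all, crops included, one or two more only if the job needs it, and the job is handed in when it is done.

```bash
mkdir -p pics; ls
cat > h.py <<'E'
import numpy as np, cv2
from bench import ctrl
def cap(n,f=None):
    c=ctrl.calibration(n); p,d=ctrl.capture(n)
    if f: cv2.imwrite('pics/'+f,p[:,:,::-1])
    return c,p,d
def K(c): return np.array([[c['fx'],0,c['cx']],[0,c['fy'],c['cy']],[0,0,1]],float)
def world(c,uv,z):
    "pixels to points on plane z"
    uv=np.array(uv,float).reshape(-1,1,2)
    n=cv2.undistortPoints(uv,K(c),np.array(c['D'],float)).reshape(-1,2)
    M=np.linalg.inv(np.array(c['view'])); o=M[:3,3]
    r=np.c_[n[:,0],-n[:,1],-np.ones(len(n))]@M[:3,:3].T
    return o+r*((z-o[2])/r[:,2])[:,None]
def cloud(c,d):
    h,w=d.shape; uv=np.stack(np.meshgrid(np.arange(w),np.arange(h)),-1).reshape(-1,1,2).astype(float)
    n=cv2.undistortPoints(uv,K(c),np.array(c['D'],float)).reshape(-1,2)
    M=np.linalg.inv(np.array(c['view'])); z=d.reshape(-1,1)
    P=np.c_[n[:,0],-n[:,1],-np.ones(len(n))]*z
    return (P@M[:3,:3].T+M[:3,3]).reshape(h,w,3)
E
python3 - <<'E'
from h import *
c,p,d=cap('top','top1.png'); print(c['view'],c['fx'])
c,p,d=cap('scene','scene1.png')
s=ctrl.read_state(); print({k:np.round(v,3) for k,v in s.items()})
E
```

```text
pics
[[-0.015264   -0.99981707  0.01152545 -0.02410938]
 [ 0.99858734 -0.01465647  0.05107357 -0.53146731]
 [-0.0508953   0.01228875  0.99862839 -1.02810924]
 [ 0.          0.          0.          1.        ]] 372.52890847981297
{'clock': np.float64(0.1), 'joints': array([-0.992,  0.256,  0.107, -0.   , -1.424, -0.285]), 'joint_vel': array([ 0.002, -0.001,  0.004,  0.001, -0.001,  0.001]), 'tau': array([-2.0000e-03, -3.8760e+01,  2.3848e+01,  5.3780e+00, -4.0000e-03,
       -0.0000e+00]), 'eef_pos': array([ 0.159, -0.526,  0.252]), 'tcp_rot': array([ 0.699, -0.103,  0.7  ,  0.104]), 'ft_force': array([0.365, 0.616, 0.157]), 'ft_torque': array([ 0.064, -0.018, -0.028]), 'grip_width': np.float64(0.085)}
```

View pics/top1.png

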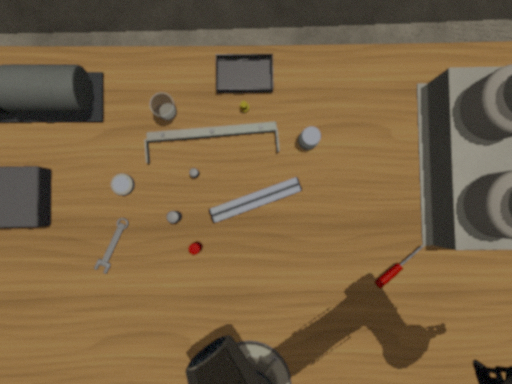

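View pics/scene1.png

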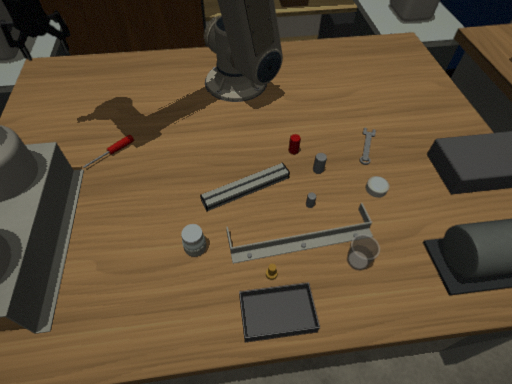

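The top view shows the bar at (210–300, 180–220) and the rack mouth between (148,160) and (278,150). The post is the small grey cylinder at (194,173); the bigger grey one at (174,217) and the red one are decoys.

```bash
cat >> h.py <<'E'
def blobs(c,p,d,lo=.015,box=(.25,.80,-.32,.40)):
    P=cloud(c,d); m=(P[...,2]>lo)&(P[...,2]<.12)&(P[...,0]>box[0])&(P[...,0]<box[1])&(P[...,1]>box[2])&(P[...,1]<box[3])&(d>0)
    n,l,st,_=cv2.connectedComponentsWithStats(m.astype(np.uint8))
    for i in range(1,n):
        if st[i,4]<15: continue
        q=P[l==i]; z=np.percentile(q[:,2],90); t=q[q[:,2]>z-.008]
        r=cv2.minAreaRect(t[:,:2].astype(np.float32)*1000)
        print(st[i].tolist(),'z',round(z,3),'rect c',np.round(r[0]).tolist(),'size',np.round(r[1]).tolist(),'ang',round(r[2],1))
    return P,l
E
python3 - <<'E'
from h import *
c,p,d=cap('top'); P,l=blobs(c,p,d)
b=np.median(P[200:260,300:380,2]);print('bench z',b)
cv2.imwrite('pics/crop1.png',cv2.resize(p[100:260,90:340,::-1],None,fx=3.2,fy=3.2,interpolation=cv2.INTER_CUBIC))
E
```

```text
[149, 92, 28, 28, 432] z 0.076 rect c [760.0, 218.0] size [64.0, 62.0] ang 43.3
[240, 100, 7, 12, 55] z 0.046 rect c [769.0, 2.0] size [17.0, 18.0] ang 57.3
[298, 126, 23, 24, 427] z 0.078 rect c [670.0, -178.0] size [49.0, 52.0] ang 44.1
[144, 129, 135, 35, 464] z 0.033 rect c [658.0, 92.0] size [66.0, 367.0] ang 4.0
[189, 169, 10, 9, 71] z 0.048 rect c [580.0, 141.0] size [21.0, 20.0] ang 89.8
[111, 174, 23, 22, 388] z 0.032 rect c [552.0, 339.0] size [57.0, 56.0] ang 23.6
[208, 177, 94, 46, 1390] z 0.034 rect c [504.0, -26.0] size [40.0, 260.0] ang 19.3
[166, 211, 16, 12, 152] z 0.065 rect c [461.0, 195.0] size [30.0, 30.0] ang 59.2
[188, 242, 14, 13, 144] z 0.064 rect c [376.0, 138.0] size [29.0, 29.0] ang 87.8
bench z 0.0013542097171236334
```

View pics/crop1.png

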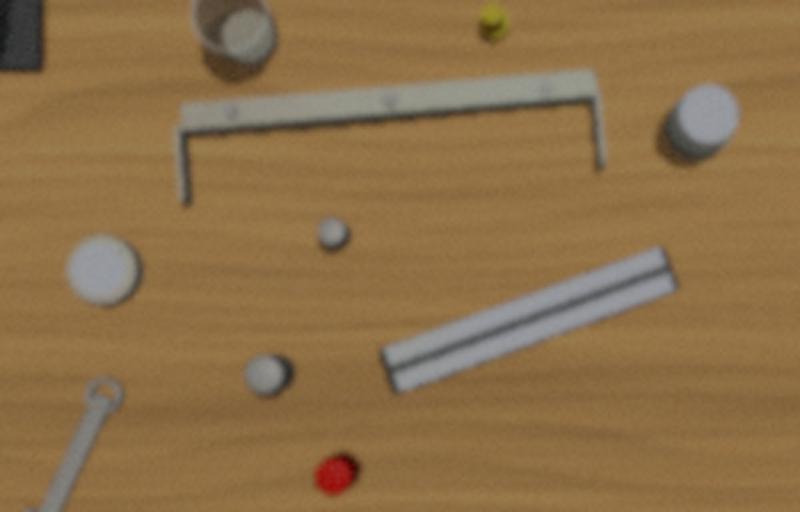

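The crop confirms the layout: rack wall tips are at crop (185,203) and (600,166), inner back corners near (187,131) and (594,100), and the post is at (333,233). The bar runs from (390,370) to (668,268).

```bash
cat >> h.py <<'E'
from scipy.spatial.transform import Rotation as R
def pose():
    s=ctrl.read_state(); q=s['tcp_rot']; return s,R.from_quat([q[1],q[2],q[3],q[0]]).as_matrix()
E
python3 - <<'E'
from h import *
c,p,d=cap('top')
f=lambda u,v:(90+u/3.2,100+v/3.2)
W=world(c,[f(185,203),f(600,166),f(187,129),f(594,101),f(181,104),f(594,71)],.03); print(np.round(W*1000))
g=(W[2]-W[3])[:2]; g2=(W[0]-W[1])[:2]; g3=(W[4]-W[5])[:2]
for v in(g,g2,g3): print(np.degrees(np.arctan2(-v[0],v[1])),np.linalg.norm(v))
s,M=pose(); print(np.round(M,3),s['eef_pos'])
E
```

```text
[[608. 267.  30.]
 [635. -90.  30.]
 [672. 265.  30.]
 [692. -86.  30.]
 [694. 270.  30.]
 [718. -87.  30.]]
3.286379629861827 0.3516758401311897
4.384182128127223 0.3581854319950301
3.955008161217993 0.35747155880989656
[[-0.    -0.29   0.957]
 [ 0.001  0.957  0.29 ]
 [-1.     0.001 -0.   ]] [ 0.15921918 -0.52616921  0.25272359]
```

```bash
python3 -m jog '{"offset":[[0,41,34],[0,41,34],[0,41,34],[0,41,34],[0,41,34],[0,41,34],[0,41,34],[0,41,34],[0,41,34],[0,41,34],[0,41,34],[0,38,31]],"yaw":[0,0,0,0,0,0,0,0,0,0,0,0]}' 1
```

```text
clock: 1.7
eef_pos: [0.4104, 0.0752, 0.253]
tcp_rot: [0.701, -0.1, 0.699, 0.103]
ft_force: [1.2, -0.5, 0.3]
grip_width: -0.0003
```

```bash
python3 -m jog '{"offset":[[50,-7,-10],[50,0,0],[50,0,0],[45,0,0],[24,0,0],[2,0,0]],"yaw":[0,0,0,0,0,0]}' 1; python3 -c "
from h import *
s,M=pose();print(M.round(3),s['eef_pos'],s['ft_force'])"
```

```text
clock: 2.45
eef_pos: [0.405, 0.0705, 0.0263]
tcp_rot: [0.701, -0.102, 0.697, 0.106]
ft_force: [0.4, -1.1, 1.2]
grip_width: -0.0005
[[ 0.005 -0.29   0.957]
 [ 0.006  0.957  0.29 ]
 [-1.     0.005  0.006]] [0.40500004 0.07052293 0.02632009] [ 0.4036757  -1.13784654  1.15096123]
```

```bash
python3 -m jog '{"offset":[[-4,0,10],[0,0,10],[0,0,10],[0,0,10],[0,0,10],[0,0,10],[0,0,10],[0,0,10],[0,0,10]],"yaw":[0,0,0,3,4,4,4,4,4]}'
cat >> h.py <<'E'
O=np.array([622,87.]);T=np.radians(4);A=np.array([[np.cos(T),np.sin(T)],[-np.sin(T),np.cos(T)]]) # world->rack
def bar(name='top',lo=.018,hi=.040,box=(300,695,-260,300)):
    c,p,d=cap(name); P=cloud(c,d)*1000
    x,y,z=P[...,0],P[...,1],P[...,2]
    m=(d>0)&(z>lo*1000)&(z<hi*1000)&(x>box[0])&(x<box[1])&(y>box[2])&(y<box[3])
    n,l,st,_=cv2.connectedComponentsWithStats(m.astype(np.uint8))
    out=[]
    for i in range(1,n):
        if st[i,4]<150: continue
        r=cv2.minAreaRect(P[l==i][:,:2].astype(np.float32)); ct,sz,a=np.array(r[0]),r[1],r[2]
        b=cv2.boxPoints(r); e=[(b[i]+b[(i+1)%4])/2 for i in range(4)]
        L=np.argsort([np.linalg.norm(q-ct) for q in e])[2:]; e=sorted([e[j] for j in L],key=lambda q:-q[1])
        print(st[i,4],'size',np.round(sz),'ctr',ct.round(),'L world',e[0].round(),'R world',e[1].round(),'| rack L',(A@(e[0]-O)).round(),'R',(A@(e[1]-O)).round(),'a',round(np.degrees(np.arctan2(*(A@(e[0]-e[1])))),1))
    s,M=pose(); q=np.array(s['eef_pos'])*1000
    print('tcp',q.round(),'rack',(A@(q[:2]-O)).round(),'tool yaw',round(np.degrees(np.arctan2(M[1,2],M[0,2])),1),'F',np.round(s['ft_force'],1),'t',s['clock'])
E
python3 -c "
from h import *
bar()"
```

```text
clock: 3.58
eef_pos: [0.5013, 0.0904, 0.0365]
tcp_rot: [0.709, 0.047, 0.702, -0.038]
ft_force: [-1.0, 0.7, -1.0]
grip_width: 0.0
345 size [ 65. 330.] ctr [683. 119.] L world [641. 279.] R world [725. -40.] | rack L [ 33. 190.] R [  94. -134.] a -10.8
1208 size [235.  41.] ctr [528. -41.] L world [532.  76.] R world [ 523. -159.] | rack L [-91.  -5.] R [-115. -238.] a 6.1
tcp [503.  90.  37.] rack [-119.   12.] tool yaw -7.0 F [1.8 0.4 0.1] t 3.625
```

```bash
python3 -m jog '{"offset":[[3,-4,10],[2,-4,10],[0,-3,10],[0,-3,10],[0,-2,10],[0,-2,10]],"yaw":[2,3,4,4,4,4]}'; 
python3 -c "
from h import *
bar()"
```

```text
clock: 4.38
eef_pos: [0.5596, 0.056, 0.0314]
tcp_rot: [0.687, 0.183, 0.682, -0.172]
ft_force: [-1.3, 1.8, 0.4]
grip_width: -0.0
352 size [ 64. 339.] ctr [684. 116.] L world [642. 280.] R world [726. -49.] | rack L [ 33. 191.] R [  94. -143.] a -10.3
1050 size [201.  40.] ctr [539. -75.] L world [577.  18.] R world [ 501. -167.] | rack L [-49. -66.] R [-139. -245.] a 26.5
tcp [561.  55.  32.] rack [-63. -27.] tool yaw -29.2 F [ 1.5 -0.4  0.4] t 4.425
```

```bash
python3 -m jog '{"offset":[[0,0,-12],[-50,0,0],[-15,0,0],[0,-50,10],[0,-50,10],[0,-50,10],[0,-50,10],[0,-53,2],[0,0,0]],"yaw":[0,-3,-3.5,0,0,0,0,0,0]}'; 
python3 -c "
from h import *
bar()"
```

```text
clock: 5.55
eef_pos: [0.4866, -0.1935, 0.095]
tcp_rot: [0.699, 0.139, 0.69, -0.129]
ft_force: [1.5, 0.1, 1.6]
grip_width: 0.0
357 size [ 65. 342.] ctr [684. 114.] L world [641. 279.] R world [726. -52.] | rack L [ 32. 191.] R [  94. -146.] a -10.4
202 size [64. 41.] ctr [589.  43.] L world [602.  72.] R world [576.  14.] | rack L [-21. -14.] R [-51. -70.] a 27.7
tcp [ 487. -192.   95.] rack [-154. -269.] tool yaw -21.8 F [0.2 0.5 0.6] t 5.6
```

```bash
python3 -m jog '{"offset":[[45,0,2],[18,0,1],[0,5,0],[0,10,0],[0,10,0],[0,10,0],[0,10,0],[0,10,0],[0,10,0],[0,10,0]],"yaw":[1,0,0,0,0,0,0,0,0,0]}'; 
python3 -c "
from h import *
bar()"
```

```text
clock: 6.85
eef_pos: [0.5231, -0.115, 0.0354]
tcp_rot: [0.7, 0.142, 0.687, -0.133]
ft_force: [-1.1, -1.3, -1.3]
grip_width: -0.0002
349 size [ 65. 342.] ctr [683. 114.] L world [641. 280.] R world [726. -52.] | rack L [ 32. 191.] R [  94. -145.] a -10.4
467 size [124.  40.] ctr [603.  81.] L world [627. 139.] R world [580.  24.] | rack L [ 8. 51.] R [-47. -60.] a 26.3
tcp [ 524. -114.   36.] rack [-112. -194.] tool yaw -22.4 F [ 0.1  0.9 -0.3] t 6.9
```

```bash
python3 -m jog '{"offset":[[2,10,0],[0,10,0],[0,10,0],[0,10,0],[0,10,0],[0,10,0]],"yaw":[0,0,0,0,0,0]}'; 
python3 -c "
from h import *
bar(box=(300,660,-260,250))
cap('top','top2.png')"
```

```text
clock: 7.65
eef_pos: [0.5477, -0.0562, 0.0348]
tcp_rot: [0.7, 0.142, 0.687, -0.133]
ft_force: [-0.1, -1.4, -1.8]
grip_width: -0.0
501 size [119.  40.] ctr [628. 142.] L world [651. 197.] R world [605.  88.] | rack L [ 36. 108.] R [-17.   2.] a 26.9
tcp [549. -55.  35.] rack [ -83. -137.] tool yaw -22.3 F [ 0.3  1.1 -0.6] t 7.7
```

View pics/top2.png

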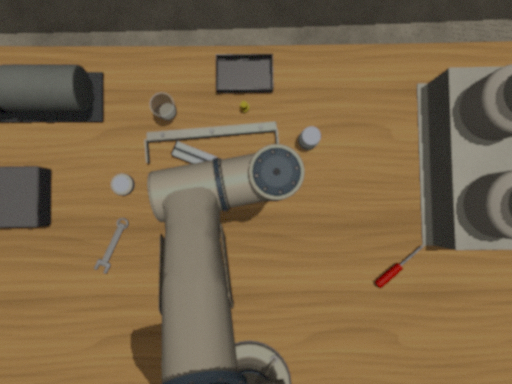

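The picture and numbers show the left end behind the post (pixel ~175,150) while the right end is out front, so the first milestone is met. Next I swing the right end in.

```bash
python3 -m jog '{"offset":[[2,-15,0],[0,0,-25],[0,0,-25],[0,27,0],[0,26,0],[0,0,10],[0,0,10],[0,0,10],[0,0,10],[0,0,10],[0,0,10],[0,0,10]],"yaw":[0,0,0,0,0,0,0,-2,-2.4,-2.4,-2.4,-2.4]}'; 
python3 -c "
from h import *
bar(box=(300,665,-260,250))"
```

```text
clock: 9.25
eef_pos: [0.5797, -0.0348, 0.034]
tcp_rot: [0.71, 0.072, 0.698, -0.063]
ft_force: [-1.6, 1.1, 1.2]
grip_width: -0.0003
tcp [581. -35.  34.] rack [ -49. -119.] tool yaw -10.9 F [ 1.  -1.  -0.5] t 9.3
```

```bash
sed -i 's/st\[i,4\]<150/st[i,4]<60/' h.py; python3 -c "
from h import *
bar(box=(300,665,-260,250)); bar('scene',box=(450,670,-110,250))
c,p,d=cap('scene'); cv2.imwrite('pics/s2.png',cv2.resize(p[150:290,170:410,::-1],None,fx=3,fy=3))"
```

```text
tcp [581. -35.  34.] rack [ -50. -119.] tool yaw -11.0 F [ 0.2 -0.1  0.5] t 9.35
60 size [32. 18.] ctr [469. 191.] L world [476. 205.] R world [462. 176.] | rack L [-137.  128.] R [-153.  100.] a 29.1
1528 size [260.  59.] ctr [613.  71.] L world [624. 201.] R world [603. -58.] | rack L [ 10. 113.] R [ -29. -144.] a 8.5
tcp [580. -35.  34.] rack [ -50. -118.] tool yaw -11.1 F [-1.1  0.3 -0.5] t 9.4
```

View pics/s2.png

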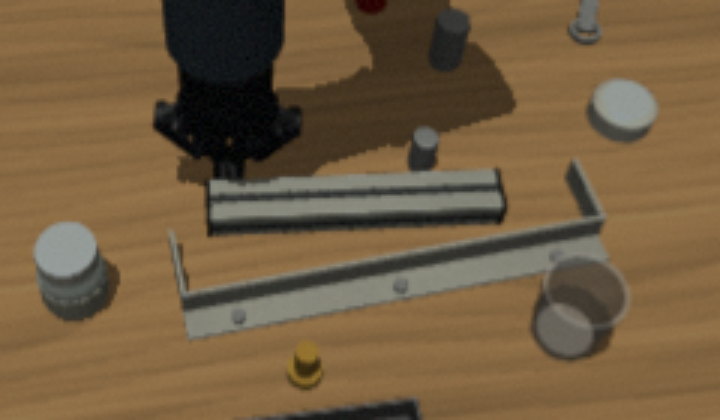

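The crop shows the bar nearly parallel to the rack just inside the mouth: its right end is inside the right wall (210,230 against 173,235), and it is behind the post (423,150). I'll push near the middle now.

```bash
python3 -m jog '{"offset":[[0,0,-12],[0,35,0],[0,35,3],[2,0,8],[0,0,10],[0,0,10],[0,0,10],[0,0,10],[0,0,10]],"yaw":[-3,-3,-3,-2,-2,-2,0,0,0]}'; 
python3 -c "
from h import *
bar('scene',box=(450,670,-110,250))"
```

```text
clock: 10.58
eef_pos: [0.6288, 0.037, 0.0329]
tcp_rot: [0.708, -0.02, 0.705, 0.026]
ft_force: [-4.5, -0.2, 4.6]
grip_width: -0.0004
1212 size [262.  47.] ctr [646.  75.] L world [647. 206.] R world [646. -56.] | rack L [ 33. 117.] R [  14. -144.] a 4.0
tcp [630.  37.  33.] rack [  5. -50.] tool yaw 3.8 F [-0.3 -1.1  0.8] t 10.625
```

```bash
python3 -m jog '{"offset":[[0,0,-15],[0,0,-12],[0,-35,0],[0,-33,0],[0,0,8],[0,0,8],[0,0,8],[0,0,6],[0,0,5]],"yaw":[0,0,0,0,0,0,0,0,0]}'; 
python3 -c "
from h import *
bar('scene',box=(450,675,-110,250))"
```

```text
clock: 11.75
eef_pos: [0.6409, -0.0303, 0.0328]
tcp_rot: [0.708, -0.02, 0.705, 0.026]
ft_force: [-14.8, -0.8, 10.1]
grip_width: 0.0003
1264 size [ 47. 261.] ctr [653.  75.] L world [646. 205.] R world [661. -55.] | rack L [ 32. 117.] R [  29. -144.] a 0.6
tcp [641. -30.  33.] rack [  11. -118.] tool yaw 3.8 F [-9.  -0.6  6.2] t 11.8
```

```bash
python3 -m jog '{"offset":[[0,0,-15],[0,0,-15],[-50,0,0],[-20,40,0],[0,60,0],[0,60,0],[0,60,0],[20,4,0],[50,0,0]],"yaw":[0,0,0,0,0,0,0,0,0]}'; python3 -m jog '{"offset":[[0,0,6],[0,0,6],[0,0,6],[0,0,5],[0,0,4],[0,0,4]],"yaw":[0,0,0,0,0,0]}'
python3 -c "
from h import *
bar('scene',box=(450,675,-110,250))"
```

```text
clock: 12.92
eef_pos: [0.6004, 0.2048, 0.0399]
tcp_rot: [0.712, -0.019, 0.701, 0.03]
ft_force: [1.1, 0.4, -0.6]
grip_width: 0.0
clock: 13.68
eef_pos: [0.6253, 0.2065, 0.0412]
tcp_rot: [0.706, -0.019, 0.707, 0.029]
ft_force: [-15.4, 2.0, 9.6]
grip_width: -0.0
1135 size [ 52. 276.] ctr [653.  83.] L world [648. 221.] R world [657. -55.] | rack L [ 35. 131.] R [  25. -144.] a 2.1
tcp [625. 206.  41.] rack [ 12. 119.] tool yaw 3.8 F [-16.3   2.4   8.5] t 13.725
```

```bash
python3 -m jog '{"offset":[[0,0,-10],[0,0,-15],[-50,0,0],[-60,0,-30],[-60,0,-60],[0,0,-60],[0,0,-60],[0,0,-30],[0,0,0]],"yaw":[0,0,0,0,0,0,0,0,0]}'
python3 -c "
from h import *
bar('scene',box=(450,690,-110,250))
c,p,d=cap('scene'); cv2.imwrite('pics/s3.png',cv2.resize(p[150:290,170:410,::-1],None,fx=3,fy=3))
c,p,d=cap('top'); cv2.imwrite('pics/t3.png',cv2.resize(p[90:260,90:340,::-1],None,fx=3.2,fy=3.2,interpolation=cv2.INTER_CUBIC))
blobs(c,p,d)"
```

```text
clock: 14.85
eef_pos: [0.3763, 0.1872, 0.2028]
tcp_rot: [0.713, -0.014, 0.701, 0.032]
ft_force: [-0.1, 0.0, 0.5]
grip_width: 0.0002
1736 size [ 48. 303.] ctr [664.  97.] L world [656. 248.] R world [673. -54.] | rack L [ 45. 159.] R [  41. -144.] a 0.7
tcp [377. 187. 203.] rack [-237.  117.] tool yaw 3.7 F [ 0.6 -0.1  0.4] t 14.9
[149, 92, 28, 28, 438] z 0.076 rect c [760.0, 218.0] size [63.0, 63.0] ang 16.2
[239, 100, 9, 11, 58] z 0.045 rect c [769.0, 2.0] size [16.0, 17.0] ang 65.9
[298, 126, 23, 25, 428] z 0.078 rect c [670.0, -177.0] size [49.0, 52.0] ang 43.1
[144, 129, 135, 35, 1874] z 0.034 rect c [657.0, 93.0] size [66.0, 367.0] ang 4.0
[189, 169, 10, 9, 72] z 0.048 rect c [580.0, 141.0] size [20.0, 22.0] ang 1.0
[111, 174, 23, 22, 387] z 0.033 rect c [552.0, 340.0] size [58.0, 56.0] ang 29.6
[166, 211, 16, 12, 150] z 0.064 rect c [462.0, 195.0] size [31.0, 29.0] ang 89.1
[188, 242, 14, 13, 144] z 0.064 rect c [377.0, 139.0] size [29.0, 29.0] ang 89.7
```

View pics/t3.png

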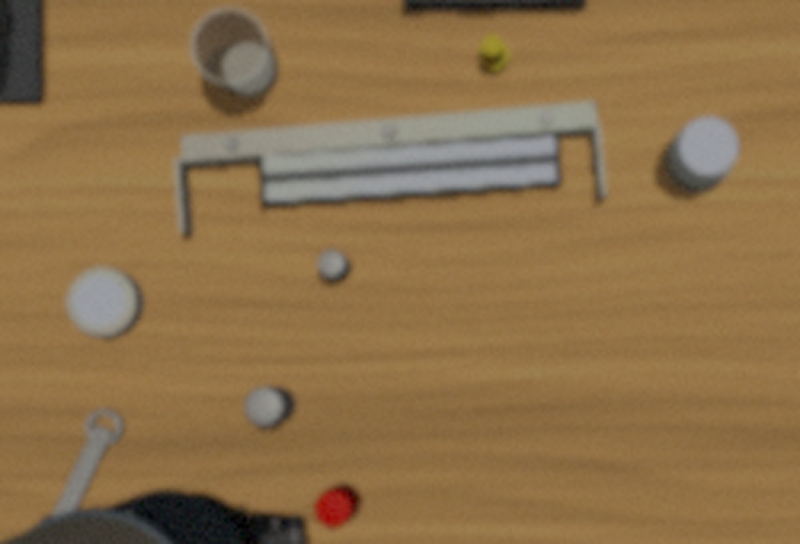

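View pics/s3.png

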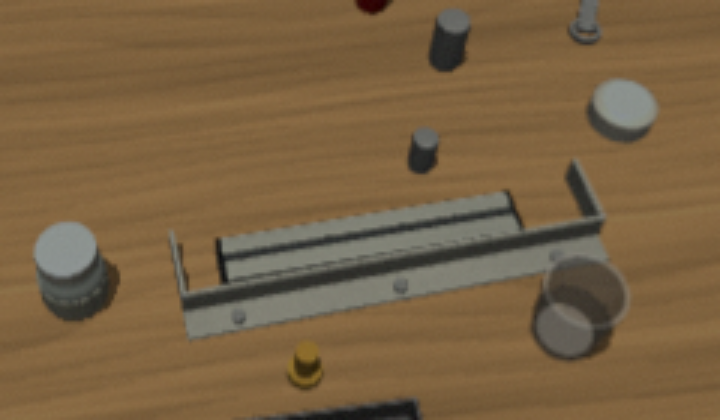

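```bash
python3 -c "
from h import *
f=lambda u,v:(90+u/3.2,90+v/3.2)
c=ctrl.calibration('top')
W=world(c,[f(185,236),f(600,201),f(265,206),f(557,186)],.03)[:,:2]*1000
print(((W-O)@A.T).round(1))
c,p,d=cap('top');P=cloud(c,d)*1000;Q=(P[...,:2]-O)@A.T;z=P[...,2]
for y0 in(-125,-90,0,80,110):
  m=(abs(Q[...,1]-y0)<12)&(z>22)&(z<45)&(Q[...,0]>-15)&(Q[...,0]<75); x=Q[m][:,0]; print(y0,m.sum(),np.percentile(x,[1,99]).round(1),z[m].mean())"
```

```text
[[  -2.4  180.4]
 [  -1.7 -177.7]
 [  17.8  110.4]
 [  14.4 -141.7]]
-125 148 [18.6 66.3] 30.794274444108076
-90 149 [18.9 66. ] 31.068836260872743
0 145 [20.  65.8] 31.143172320293413
80 151 [21.3 67.2] 31.23739904788167
110 114 [21.2 67.6] 31.227472742251038
```

```bash
python3 -c "
from bench import ctrl
s=ctrl.read_state();print(s['ft_force'],s['joint_vel']);print(ctrl.sign_off())"
```

```text
[-0.3024646   0.22797239 -0.08424358] [-0.00441206  0.01493125 -0.00061518 -0.00236073 -0.00262655 -0.00102479]
the job is handed in; nothing more can be done
None
```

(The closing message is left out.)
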